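Nest the sample beakers on the sloped holder

TASK

Put the set of three plastic sample beakers away nested on the sloped holder: first stand the large blue one square on the slope resting against the bottom lip, then put the medium yellow one all the way into it, and last the small orange one all the way into the yellow one. Let go of each beaker before you fetch the next, set them down without dropping them or knocking them over, and leave the bottles, flasks, vials, dish and timer standing round them where they are.

Things in the scene. Friction and masses are not known exactly. Their poses are not given: they have to be found in the camera images.
- holder: White sloped beaker holder, fixed to the bench, turned so that its lip faces the robot or its right-hand side, footprint 125 x 116 mm, 72 mm high. Origin: centre of its underside on the bench; z up; its x points level from the lip side (low) to the back (high). A flat plate 120 mm wide, with a black mat level with its surface, rises at 25 degrees from the lip towards +x for about 105 mm; the lip along its lower edge stands 18 mm off the plate and is 6 mm thick.
- seat (a point): Point on the upper face of the holder's plate, midway across its width, 31 mm up the slope from the inner face of the lip, i.e. where the centre of the large beaker's underside lies when the beaker stands against the lip (its 62 mm wide part touches the top of the lip). Its z is square to the plate (leaning 25 degrees from vertical towards the lip side), its x points straight up the slope, its y level along the lip. It lies 26.9 mm in -x and 39.1 mm above the holder's origin.
- large_beaker: Loose open blue plastic beaker, round, 48 mm high; outer diameter 54 mm at the base widening to 62 mm at 16 mm height, then straight; wall and floor 3 mm (mouth 56 mm inside). Origin: centre of its underside; z along its axis to the mouth. Starts upright on the bench. About 80 g.
- medium_beaker: Loose open yellow plastic beaker, round, 75 mm high; outer diameter 40 mm at the base widening to 43 mm at 18 mm height, then straight; wall and floor 3 mm (mouth 37 mm inside). Nested, it stands 30 mm proud of the large beaker's rim. Origin: centre of its underside; z along its axis to the mouth. Starts upright. About 60 g.
- small_beaker: Loose open orange plastic beaker, round, 102 mm high; outer diameter 24 mm at the base widening to 26 mm at 15 mm height, then straight; wall and floor 3 mm. Nested, it stands 30 mm proud of the medium beaker's rim. Origin: centre of its underside; z along its axis to the mouth. Starts upright. About 40 g.
- large_beaker_floor (a point): Centre of the large beaker's inner floor, 3 mm above its underside.
- medium_beaker_floor (a point): Centre of the medium beaker's inner floor, 3 mm above its underside.
- flask_orange: Bystander: loose small conical glass flask with orange contents, 48 mm wide, 82 mm high. Origin: centre of its underside.
- reagent_bottle: Bystander: loose square bottle with a red cap, 51 x 52 mm, 109 mm high. Origin: centre of its underside.
- pe_bottle: Bystander: loose round whitish bottle with a red cap, 34 mm wide, 82 mm high. Origin: centre of its underside.
- flask_yellow: Bystander: loose conical glass flask with yellow contents, 46 mm wide, 101 mm high. Origin: centre of its underside.
- vial_amber: Bystander: loose amber vial with a black cap, 21 mm wide, 51 mm high, standing between the things on the right. Origin: centre of its underside.
- vial_clear: Bystander: loose clear vial with a white cap, 21 mm wide, 51 mm high. Origin: centre of its underside.
- petri: Bystander: loose petri dish, 62 mm wide, 14 mm high. Origin: centre of its underside.
- timer: Bystander: loose white bench timer, 66 x 62 mm, 19 mm high. Origin: centre of its underside.
Things that resemble listed ones, but are neither listed nor needed, are in the scene too. Leave any black or red look-alike of the large_beaker alone.

How it is judged:
By the outcome, as a careful person would: the job done as asked, in the order asked, and still so for the second after the job is handed in, with the robot touching nothing.
It also fails if it takes over 72 s, if anything falls off the work surface, if the arm or the gripper's body presses on something with over 40 N, if the wrist force passes 120 N, or if a joint passes its speed limit or range.

ROBOT

A 6-joint arm with a two-finger parallel gripper is mounted at the origin on a cart in front of the work surface, level with it; the furniture and walls round the work are solid. World frame = base frame: x ahead of the robot, y to its left, z up, the work surface at z = 0. Lengths are in m, angles in degrees, forces in N, time in s.
With the tool pointing down it reaches from about 0.25 to 0.725 m from the base axis. Payload 9.7 kg.
Tool frame: the origin (TCP) lies on the centre line of the jaws, within the pads' length; the fingertips stand bot.nose_length ahead of it and the grasp point (between the pads) lies 11 mm behind it (bot.nose_length is the distance from the TCP to the fingertips, in m); z points along the fingers, y is the line along which they close (so a half turn about z gives the same grasp; the last joint's range is limited). The gripper opens to 85 mm and grips with 20 to 120 N. Pads are 22 mm wide; open, the fingers measure 114 mm over their backs; the gripper's body (76 mm by 85 mm) begins 54 mm behind the grasp point. The pads swing forward as they close: fully open they stand 13 mm farther back than shut.
Start: joints at [64.916, 4.979, 10.078, 95.1, 0, 90], TCP at [0.233, 0.498, 0.239] pointing down, gripper open.
Joint ranges: [-179.16, 179.16], [-48.56, 103.87], [-65.8, 70.77], [-126.05, 130.52], [-82.76, 87.17], [-180, 180]. Speed limits (degrees/s): [127.2, 127.2, 147.25, 180, 180, 180].

INTERFACE

Orientations are given as [roll, pitch, yaw] about the fixed x, y, z axes, in that order (R = Rz(yaw) Ry(pitch) Rx(roll)).
In Python, from workcell import bot gives the robot as it stands. The module is installed in compiled form; this text tells all that it offers.
- The arm moves only by the shell command python3 -m inch 'ROWS' [OPENING] [FORCE]. ROWS is JSON, a list of rows, each a list of 4 numbers: the shift along the world's x, y, z in cm, then the turn about the world's z in degrees. A call has exactly 8 rows; each row is the pose to reach, as a shift and turn from the pose commanded when the call began; what a row does not reach only later rows make up. A row lasts 1/8 s, in which the tool goes at most 62.5 mm and 10.7 degrees, less where a joint would pass 70% of its speed; a pose out of reach is approached as far as the arm can. A call with a gripper value outside its range is refused whole. OPENING is the finger opening in cm, from 0 to 8.54, set as the call begins (- or left out, the last holds). The fingers move at their own pace and stop on an object; FORCE is the grip in N (left out, the last holds). Time passes only in rows, so rows that repeat a pose let the fingers close, or fill a call up. It gives the time, the measured TCP pose, the force, the opening and the grip force at its end, in the units of the state.
- bot.get_obs(): the state, without advancing time (a new reading comes with each control period).
- bot.camera(name): name is "scene" or "top" or "wrist"; returns a dict with "img" (420x560x3 uint8, red, green, blue), "fovy" (degrees; the focal length in pixels is half the picture's height over the tangent of half this angle, whatever the lens; pixels are square), "cx", "cy" (the principal point, pixels), "dist" ([k1, k2, p1, p2, k3] as OpenCV has them; the pictures are not rectified), "R" (3x3) and "t" (3): a world point X has camera coordinates R X + t; the wrist camera has in their place "mount" (4x4, takes a point from camera to tool coordinates, whose origin is the TCP and whose axes are the flange's). Camera axes: x right, y down, z forward; pixel columns grow to the right and rows downward; lengths in m; the calibration is good to about 2 mm. A picture is of the moment at which its call begins: read the wrist's pose just before it. There is no depth.
- bot.job_done(): hands the job in; it is judged then, once.
Trained networks look in a picture, given as the dict that the camera call returned (one of the last four; its "shot" number tells which), for a name from the list of things; names that differ only in an ending like _2 or _b are one class to them, and where a whole thing is asked for, a point or a joint stands for the part that bears it (a point fixed in the world has none). Each returns a list of dicts, best first, with "score" (0 to 1); they miss things now and then, are a little off and sometimes report something else, mostly with a low value. They report only what shows in the picture. A call takes as long as a camera call. They do not tell look-alikes from the thing itself.
- bot.find_in(thing, picture): "point" ([column, row] in pixels, amid what is visible of it).
- bot.landmark_of(thing, picture): "point" ([column, row] in pixels: a listed point, or the origin of a listed thing).
The state is a dict: "time": time; "q": joint angles; "qd": joint speeds; "joint_efforts": joint torques, N m; "ee_pos": TCP position; "tcp_rot": TCP orientation; "wrist_force": force on the tool from outside, world axes, zero at the start; "torque": the same for the moment, N m; "opening": finger opening in m; "grasp_force": force on a finger pad.
Only numpy, scipy, OpenCV 4.12 (cv2) and the standard library are available. Lean on these libraries where they do the work, as an engineer would, in place of code of your own. Each camera call takes 0.05 s, during which the arm holds its last target. There are 200 camera calls.

## Working session

There is one attempt and no reset: what is moved stays moved. The work goes in short steps, Python scripts to look and compute and a shell command to move; the robot and the scene stay as the last step left them, time stands still between calls to the robot, and variables do not carry over. Pictures are saved under pics/ and viewed, at most 10 in all, crops included, and the job is handed in when it is done.

```bash
mkdir -p pics
cat > h.py <<'E'
import numpy as np, cv2
from scipy.spatial.transform import Rotation as Ro
from workcell import bot
def K(p):
    f=p['img'].shape[0]/2/np.tan(np.radians(p['fovy']/2)); return np.array([[f,0,p['cx']],[0,f,p['cy']],[0,0,1]])
def ext(p,obs=None):
    if 'R' in p: return np.array(p['R']),np.array(p['t'])
    M=np.array(p['mount']); Rt=Ro.from_euler('xyz',obs['tcp_rot'],degrees=True).as_matrix()
    R=Rt@M[:3,:3]; c=Rt@M[:3,3]+np.array(obs['ee_pos']); return R.T,-R.T@c
def pix2z(p,uv,z,obs=None):
    R,t=ext(p,obs); u=cv2.undistortPoints(np.array([[uv]],float),K(p),np.array(p['dist'],float))[0,0]
    d=R.T@np.array([u[0],u[1],1]); c=-R.T@t; return c+d*(z-c[2])/d[2]
def proj(p,X,obs=None):
    R,t=ext(p,obs); return cv2.projectPoints(np.array(X,float).reshape(-1,3),cv2.Rodrigues(R)[0],t,K(p),np.array(p['dist'],float))[0][:,0]
def save(p,n): cv2.imwrite('pics/'+n,p['img'][:,:,::-1])
E
python3 - <<'E'
from h import *
o=bot.get_obs(); print(o, bot.nose_length)
names="holder seat large_beaker medium_beaker small_beaker flask_orange reagent_bottle pe_bottle flask_yellow vial_amber vial_clear petri timer".split()
for c in ('top','scene'):
    p=bot.camera(c); save(p,c+'0.png')
    for n in names:
        z=.0391 if n=='seat' else 0
        print(c,n,[(np.round(d['point']).tolist(),round(d['score'],2),pix2z(p,d['point'],z).round(3)[:2].tolist()) for d in bot.landmark_of(n,p)[:3]])
E
```

```text
{'time': 0.0, 'q': array([ 6.49154485e+01,  5.01247938e+00,  1.00341731e+01,  9.50997522e+01,
       -3.62272937e-04,  9.00009489e+01]), 'qd': array([-0.08056384,  0.00258069,  0.08368916,  0.0709596 , -0.00400204,
        0.05893531]), 'joint_efforts': array([ 1.28662497e-03, -5.20384312e+01,  4.64805722e+01,  1.61336950e-02,
        4.33714786e-05, -1.08987848e-06]), 'ee_pos': array([0.23308371, 0.49792576, 0.23856731]), 'tcp_rot': array([-1.79921942e+02,  3.63565393e-04,  1.54914500e+02]), 'wrist_force': array([-0.09982123,  0.12538581, -0.73569039]), 'torque': array([0.02075068, 0.05967826, 0.01133368]), 'grasp_force': 0.0, 'opening': 0.08555689972295231} 0.008
top holder [([279.0, 197.0], 0.72, [0.556, -0.006])]
top seat [([293.0, 201.0], 0.98, [0.541, -0.044])]
top large_beaker [([376.0, 148.0], 0.95, [0.703, -0.286]), ([423.0, 219.0], 0.92, [0.498, -0.418]), ([394.0, 185.0], 0.67, [0.595, -0.339])]
top medium_beaker [([348.0, 240.0], 0.5, [0.434, -0.205])]
top small_beaker [([398.0, 240.0], 0.51, [0.438, -0.346])]
top flask_orange [([188.0, 240.0], 0.69, [0.43, 0.25]), ([354.0
[... 829 characters left out ...]
e medium_beaker [([329.0, 262.0], 0.64, [0.434, -0.221])]
scene small_beaker [([376.0, 275.0], 0.51, [0.444, -0.349])]
scene flask_orange [([186.0, 214.0], 0.5, [0.429, 0.242])]
scene reagent_bottle [([344.0, 230.0], 0.73, [0.573, -0.22])]
scene pe_bottle [([149.0, 204.0], 0.76, [0.418, 0.376])]
scene flask_yellow [([193.0, 182.0], 0.75, [0.578, 0.315])]
scene vial_amber [([360.0, 253.0], 0.41, [0.504, -0.291])]
scene vial_clear [([345.0, 290.0], 0.62, [0.364, -0.289]), ([377.0, 276.0], 0.4, [0.442, -0.353])]
scene petri [([276.0, 217.0], 0.63, [0.539, -0.014]), ([243.0, 241.0], 0.62, [0.406, 0.028])]
scene timer [([143.0, 222.0], 0.8, [0.344, 0.34]), ([360.0, 249.0], 0.43, [0.518, -0.286])]
```

Run:
```python
import cv2
for n,(a,b,c,d) in {'top0':(110,310,120,460),'scene0':(130,330,110,450)}.items():
    i=cv2.imread(f'pics/{n}.png')[a:b,c:d]; cv2.imwrite(f'pics/{n}c.png',cv2.resize(i,None,fx=2.3,fy=2.3,interpolation=cv2.INTER_CUBIC))
```

```text
(no output)
```

View pics/top0c.png

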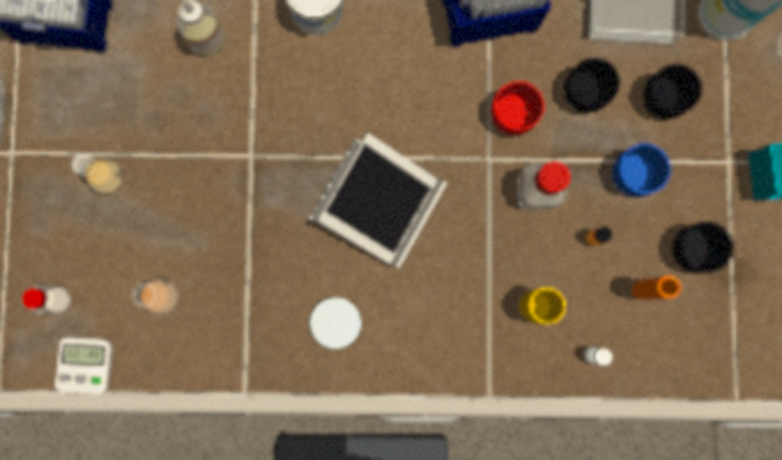

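View pics/scene0c.png

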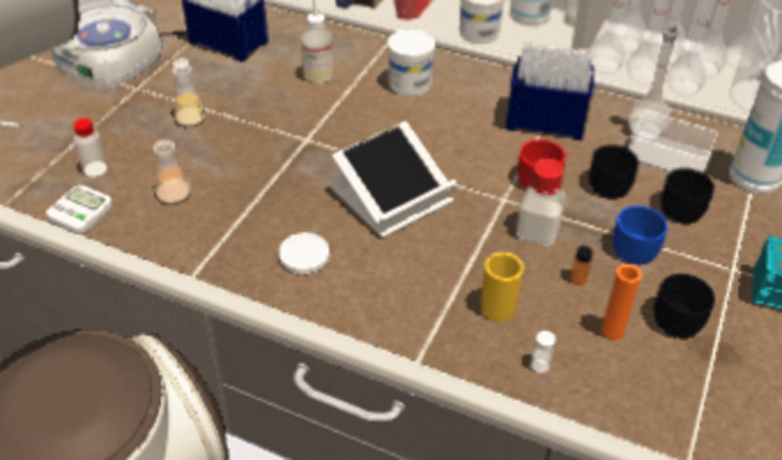

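Top crop: the holder is at (380,200) with its lip along the lower-right edge. The blue beaker is at (640,170), yellow at (545,305) and orange at (668,288). The red and black look-alikes stand around blue. The lip faces the robot's right, so holder yaw is about 59°. I'll move over the holder with the jaws closing along the lip and take a closer look.

```bash
python3 -m inch '[[4,-6,1,-10],[8,-12,3,-20],[12,-18,5,-30],[15,-25,5,-40],[18,-31,5,-50],[21,-37,5,-60],[24,-43,5,-70],[27,-49,5,-80]]' 8.54 25
python3 -m inch '[[1,-5,0,-10],[1,-6,0,-16],[1,-6,0,-16],[1,-6,0,-16],[1,-6,0,-16],[1,-6,0,-16],[1,-6,0,-16],[1,-6,0,-16]]'
python3 - <<'E'
from h import *
o=bot.get_obs(); p=bot.camera('wrist'); save(p,'w1.png'); print(o['ee_pos'],o['tcp_rot'],np.round(p['mount'],3).tolist())
for n,z in (('holder',0),('seat',.0391),('medium_beaker',0),('large_beaker',0)):
    print(n,[(np.round(d['point'],1).tolist(),round(d['score'],2),pix2z(p,d['point'],z,o).round(4)[:2].tolist()) for d in bot.landmark_of(n,p)[:3]])
E
```

```text
time: 2.4
ee_pos: [0.4745, 0.0647, 0.2894]
tcp_rot: [180.0, -0.0, 74.6]
wrist_force: [1.1, 0.8, 0.4]
opening: 0.0853
grasp_force: 0.0
time: 3.4
ee_pos: [0.4839, 0.0069, 0.2891]
tcp_rot: [180.0, 0.0, 58.9]
wrist_force: [-0.4, 1.0, -0.1]
opening: 0.0855
grasp_force: 0.0
[0.4838578  0.0068793  0.28908692] [1.79998238e+02 3.58072714e-04 5.89417621e+01] [[0.001, -0.962, -0.273, 0.07], [1.0, 0.001, 0.0, -0.001], [-0.0, -0.273, 0.962, -0.136], [0.0, 0.0, 0.0, 1.0]]
holder [([349.6, 152.2], 0.87, [0.5557, -0.019]), ([354.0, 181.7], 0.41, [0.5439, -0.0516])]
seat [([355.4, 180.2], 0.84, [0.5437, -0.04])]
medium_beaker [([334.7, 334.9], 0.96, [0.4264, -0.2197])]
large_beaker [([545.9, 270.5], 0.77, [0.7045, -0.2824]), ([497.0, 224.6], 0.69, [0.6703, -0.1889])]
```

View pics/w1.png

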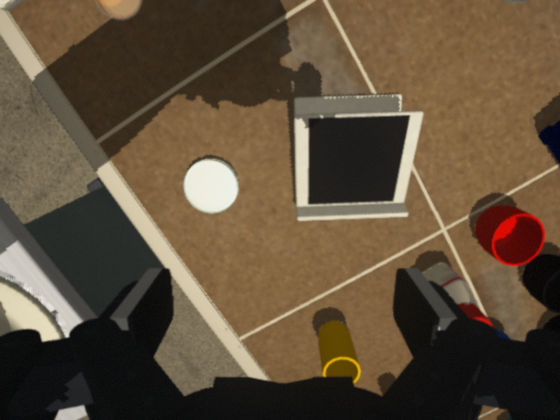

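The wrist view shows the holder with its lip at the bottom, from (297,219) to (408,215), and the plate's top edge near (304,115) to (423,112). I'll fit the holder pose from these corners.

Run:
```python
from h import *
from scipy.optimize import least_squares
o=bot.get_obs(); p=bot.camera('wrist')
i=p['img'][85:230,280:440,::-1]; cv2.imwrite('pics/w1c.png',cv2.resize(i,None,fx=4,fy=4,interpolation=cv2.INTER_CUBIC))
uv=[(298,219),(408,215),(304,114),(423,112)]
S=np.array([[-37,60,18],[-37,-60,18],[74,60,0],[74,-60,0]])/1e3
c,s=np.cos(np.radians(25)),np.sin(np.radians(25))
def W(v):
    a=v[2]; L=np.c_[S[:,0]*c-S[:,2]*s,S[:,1],S[:,0]*s+S[:,2]*c+.0391]
    x=np.cos(a)*L[:,0]-np.sin(a)*L[:,1]+v[0]; y=np.sin(a)*L[:,0]+np.cos(a)*L[:,1]+v[1]; return np.c_[x,y,L[:,2]]
r=least_squares(lambda v:(proj(p,W(v),o)-uv).ravel(),[.54,-.04,1.03])
print(r.x[:2],np.degrees(r.x[2]),r.fun.reshape(-1,2).round(1).tolist(), o['time'])
```

```text
[ 0.54426589 -0.03839124] 60.01160698896749 [[0.1, -1.8], [1.2, 0.2], [-5.6, 0.5], [4.6, 1.2]] 3.65
```

View pics/w1c.png

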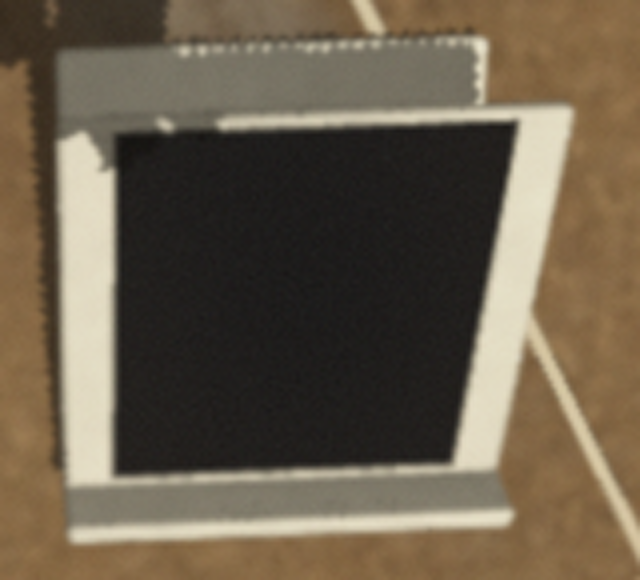

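Crop: corners read in full-picture pixels as lip (297.5,220.8) and (408.3,215.5), plate top (294.3,117) and (423.3,111.3). I'll refit, then go to blue.

```bash
python3 - <<'E'
from h import *
from scipy.optimize import least_squares
o=bot.get_obs(); p=bot.camera('wrist')
uv=[(297.5,220.8),(408.3,215.5),(294.3,117),(423.3,111.3)]
S=np.array([[-37,60,18],[-37,-60,18],[74,60,0],[74,-60,0]])/1e3
c,s=np.cos(np.radians(25)),np.sin(np.radians(25))
def W(v):
    a=v[2]; L=np.c_[S[:,0]*c-S[:,2]*s,S[:,1],S[:,0]*s+S[:,2]*c+.0391]
    x=np.cos(a)*L[:,0]-np.sin(a)*L[:,1]+v[0]; y=np.sin(a)*L[:,0]+np.cos(a)*L[:,1]+v[1]; return np.c_[x,y,L[:,2]]
r=least_squares(lambda v:(proj(p,W(v),o)-uv).ravel(),[.54,-.04,1.03])
print(r.x[:2],np.degrees(r.x[2]),r.fun.reshape(-1,2).round(1).tolist(), o['time'])
E
python3 -m inch '[[1,-6,-1,0],[2,-12,-2,0],[3,-18,-4,0],[4,-23,-6,0],[5.1,-28,-8,0],[5.1,-29,-9,0],[5.1,-29,-9,0],[5.1,-29,-9,0]]'
python3 - <<'E'
from h import *
o=bot.get_obs(); p=bot.camera('wrist'); save(p,'w2.png'); print(o['ee_pos'],o['tcp_rot'])
for n,z in (('large_beaker',0),('small_beaker',0),('vial_amber',0)):
    print(n,[(np.round(d['point'],1).tolist(),round(d['score'],2),pix2z(p,d['point'],z,o).round(4)[:2].tolist()) for d in bot.landmark_of(n,p)[:3]])
hsv=cv2.cvtColor(p['img'],cv2.COLOR_RGB2HSV)
E
```

```text
[ 0.54203149 -0.03818701] 61.74892672886178 [[-0.1, -1.1], [0.2, -1.0], [-0.2, 0.7], [0.1, 1.0]] 3.7
time: 4.75
ee_pos: [0.5351, -0.2823, 0.2001]
tcp_rot: [179.9, -0.0, 59.0]
wrist_force: [0.4, -0.1, 0.7]
opening: 0.0853
grasp_force: 0.0
[ 0.53506896 -0.28228798  0.20014033] [ 1.79940562e+02 -1.65082518e-02  5.89701582e+01]
large_beaker [([368.8, 205.0], 0.93, [0.5917, -0.3426]), ([479.6, 182.9], 0.84, [0.6911, -0.3774]), ([364.7, 3.5], 0.75, [0.6695, -0.1886])]
small_beaker [([242.5, 279.4], 0.71, [0.4501, -0.3461])]
vial_amber [([265.0, 200.6], 0.59, [0.5112, -0.2894])]
```

View pics/w2.png

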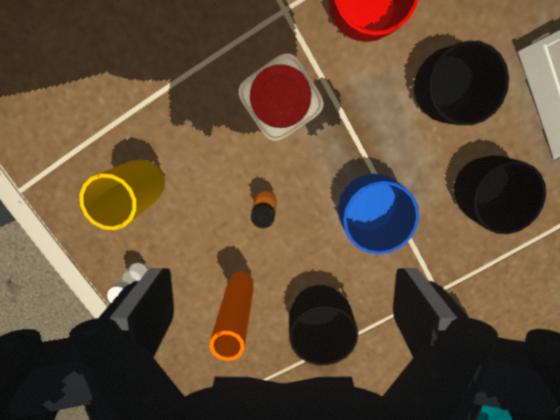

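Blue's rim centre is at (380,215), yellow's at (108,201) and orange's at (228,345). Blue has black beakers to its right and below, about 100 px away.

Run:
```python
from h import *
o=bot.get_obs(); p=bot.camera('wrist')
for n,uv,z in (('L',(380,215),.048),('M',(108,201),.075),('S',(228,345),.102)): print(n,pix2z(p,uv,z,o).round(4))
d=bot.landmark_of('medium_beaker',p); print([(pix2z(p,q['point'],0,o).round(4),q['score']) for q in d[:2]])
```

```text
L [ 0.5928 -0.3376  0.048 ]
M [ 0.4263 -0.2158  0.075 ]
S [ 0.4489 -0.3478  0.102 ]
[(array([ 0.4245, -0.2152,  0.    ]), 0.77), (array([ 0.5931, -0.3415,  0.    ]), 0.66)]
```

```bash
python3 -m inch '[[3,-3,0,2.8],[5.75,-5.65,-3,2.8],[5.75,-5.65,-6,2.8],[5.75,-5.65,-10,2.8],[5.75,-5.65,-14,2.8],[5.75,-5.65,-17,2.8],[5.75,-5.65,-18.5,2.8],[5.75,-5.65,-18.5,2.8]]'
python3 -m inch '[[0,0,0,0],[0,0,0,0],[0,0,0,0],[0,0,0,0],[0,0,0,0],[0,0,0,0],[0,0,0,0],[0,0,0,0]]' 4 20
python3 -m inch '[[0,0,3,0],[0,0,8,0],[-2,4,13,0],[-3,10,13,0],[-4,16,13,0],[-5,22,13,0],[-5.5,27,13,0],[-5.5,29,13,0]]'
```

```text
time: 6.05
ee_pos: [0.5921, -0.3395, 0.0136]
tcp_rot: [-179.9, -0.0, 61.7]
wrist_force: [-0.3, 0.1, 1.4]
opening: 0.0851
grasp_force: 0.0
time: 7.05
ee_pos: [0.5933, -0.3403, 0.016]
tcp_rot: [179.8, 0.0, 61.7]
wrist_force: [-0.7, 0.4, 6.2]
opening: 0.0603
grasp_force: 22.6
time: 8.05
ee_pos: [0.5371, -0.0475, 0.1448]
tcp_rot: [179.9, -0.0, 61.8]
wrist_force: [0.5, -1.6, -0.7]
opening: 0.0603
grasp_force: 22.4
```

```bash
python3 -m inch '[[0,0.1,-3,0],[0,0.1,-6,0],[0,0.1,-8,0],[0,0.1,-8.2,0],[0,0.1,-8.5,0],[0,0.1,-8.8,0],[0,0.1,-9.0,0],[0,0.1,-9.0,0]]'
python3 - <<'E'
from h import *
o=bot.get_obs(); print(o['ee_pos'],o['wrist_force'],o['torque'])
a=bot.camera('scene'); b=bot.camera('top')
i=np.vstack([cv2.resize(a['img'][160:240,220:340],None,fx=5,fy=3.7,interpolation=cv2.INTER_CUBIC),cv2.resize(b['img'][150:230,230:350],None,fx=5,fy=3.7,interpolation=cv2.INTER_CUBIC)]); cv2.imwrite('pics/p1.png',i[:,:,::-1])
E
```

```text
time: 9.05
ee_pos: [0.5375, -0.0498, 0.058]
tcp_rot: [179.8, 0.0, 61.7]
wrist_force: [-13.1, -5.0, 23.7]
opening: 0.0604
grasp_force: 24.6
[ 0.53753105 -0.04980069  0.05802113] [-13.07941946  -4.95593007  23.69014321] [-0.66290914  2.71616806  0.19279828]
```

View pics/p1.png

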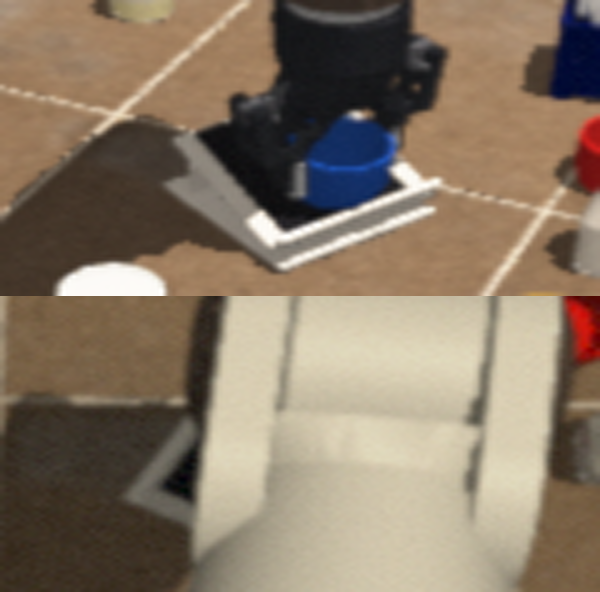

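The side force suggests the uphill base edge is sticking on the mat. I'll lift, start further uphill, and come down and downhill in an arc so the stuck edge acts as the hinge.

```bash
python3 -m inch '[[0.2,0.3,1.5,0],[0.55,1.0,2.0,0],[0.55,1.0,1.8,0],[0.55,1.0,1.5,0],[0.55,1.0,1.3,0],[0.5,0.95,1.15,0],[0.45,0.85,1.0,0],[0.4,0.75,0.85,0]]'
python3 -m inch '[[-0.05,-0.1,-0.15,0],[-0.1,-0.2,-0.3,0],[-0.15,-0.3,-0.45,0],[-0.2,-0.4,-0.6,0],[-0.25,-0.5,-0.7,0],[-0.3,-0.6,-0.8,0],[-0.35,-0.7,-0.85,0],[-0.4,-0.75,-0.9,0]]'
python3 - <<'E'
from h import *
o=bot.get_obs(); print(o['ee_pos'],o['wrist_force'],o['torque'])
a=bot.camera('scene')
i=cv2.resize(a['img'][170:230,250:330],None,fx=7,fy=7,interpolation=cv2.INTER_CUBIC); cv2.imwrite('pics/p2.png',i[:,:,::-1])
E
```

```text
time: 10.15
ee_pos: [0.5415, -0.0414, 0.0628]
tcp_rot: [180.0, -0.0, 61.7]
wrist_force: [-0.6, -0.1, 5.6]
opening: 0.0602
grasp_force: 22.5
time: 11.15
ee_pos: [0.5384, -0.0489, 0.0549]
tcp_rot: [179.9, -0.1, 61.7]
wrist_force: [0.5, -0.5, 7.9]
opening: 0.0601
grasp_force: 22.5
[ 0.53839105 -0.04888278  0.05494135] [ 0.45086569 -0.48796105  7.94025261] [ 0.24268321 -0.18771926 -0.05463323]
```

View pics/p2.png

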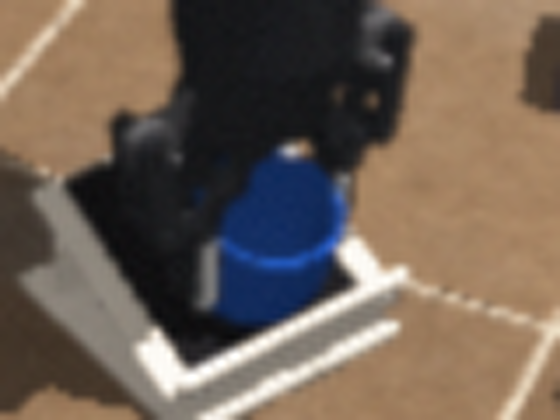

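Blue has tilted with the slope but stands a little short of the lip. I'll slide it down the slope to the lip.

```bash
python3 -m inch '[[-0.05,-0.1,-0.1,0],[-0.1,-0.2,-0.2,0],[-0.15,-0.3,-0.3,0],[-0.2,-0.4,-0.35,0],[-0.25,-0.45,-0.4,0],[-0.3,-0.55,-0.45,0],[-0.3,-0.55,-0.45,0],[-0.3,-0.55,-0.45,0]]'
```

```text
time: 12.2
ee_pos: [0.5371, -0.0517, 0.0524]
tcp_rot: [179.8, -0.5, 61.8]
wrist_force: [3.3, 15.9, 17.5]
opening: 0.0602
grasp_force: 23.6
```

```bash
python3 -m inch '[[0.1,0.2,0.2,0],[0.1,0.2,0.2,0],[0.1,0.2,0.2,0],[0.1,0.2,0.2,0],[0.1,0.2,0.2,0],[0.1,0.2,1.5,0],[0.1,0.2,4,0],[0.1,0.2,7,0]]' 8.54
python3 -m inch '[[0,0,5,0],[-1,-2,10,0],[-4,-6,12,0],[-7,-10,12,0],[-7,-10,12,0],[-7,-10,12,0],[-7,-10,12,0],[-7,-10,12,0]]'
python3 - <<'E'
from h import *
o=bot.get_obs(); print(o['ee_pos'],o['tcp_rot'])
a=bot.camera('scene');p=bot.camera('wrist')
i=np.hstack([cv2.resize(a['img'][160:240,230:330],(500,400)),cv2.resize(p['img'],(280,210)).repeat(1,0)[:, :] if 0 else cv2.resize(p['img'][0:220,260:560],(300,400))]); cv2.imwrite('pics/p3.png',i[:,:,::-1]); save(p,'w3.png')
for n,z in (('large_beaker',.0391),('large_beaker_floor',.0391+.0027),('medium_beaker',0)):
  for q,oo in ((a,None),(p,o)):
    print(n,[(np.round(d['point'],1).tolist(),round(d['score'],2),pix2z(q,d['point'],z,oo).round(4)[:2].tolist()) for d in bot.landmark_of(n,q)[:2]])
E
```

```text
time: 13.2
ee_pos: [0.5352, -0.0523, 0.1204]
tcp_rot: [-180.0, 0.0, 61.7]
wrist_force: [0.1, 0.5, 0.3]
opening: 0.0855
grasp_force: 0.0
time: 14.2
ee_pos: [0.4657, -0.1516, 0.2389]
tcp_rot: [-180.0, 0.0, 61.8]
wrist_force: [-0.5, 0.1, -0.1]
opening: 0.0853
grasp_force: 0.0
[ 0.46574183 -0.15159179  0.2388809 ] [-1.79971311e+02  9.22801138e-04  6.17893336e+01]
large_beaker [([404.6, 266.9], 0.93, [0.4689, -0.4116]), ([375.0, 212.5], 0.89, [0.6419, -0.2906])]
large_beaker [([412.0, 353.0], 0.97, [0.4988, -0.3801]), ([302.1, 24.2], 0.84, [0.5418, -0.0418])]
large_beaker_floor [([408.0, 220.6], 0.78, [0.6452, -0.3865]), ([371.1, 208.5], 0.77, [0.6514, -0.2758])]
large_beaker_floor [([539.1, 180.3], 0.9, [0.6774, -0.2622]), ([557.9, 255.8], 0.88, [0.6725, -0.3464])]
medium_beaker [([325.0, 262.4], 0.64, [0.4294, -0.2128])]
medium_beaker [([279.6, 243.6], 0.57, [0.4263, -0.2165])]
```

View pics/p3.png

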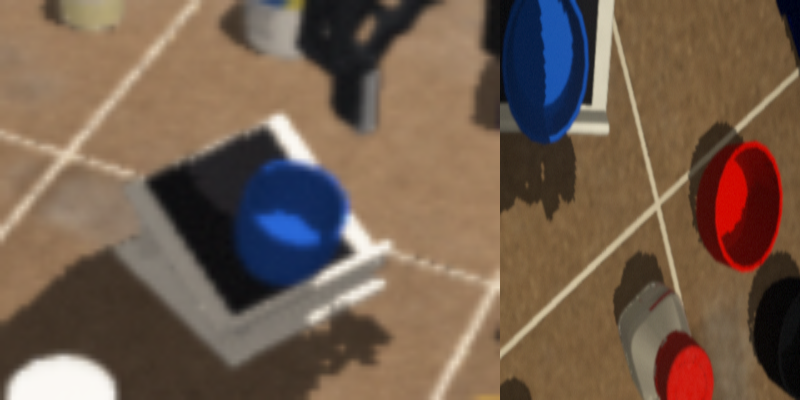

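Blue stands square on the slope against the lip. Next is yellow: grip it near the rim and lift.

```bash
python3 -m inch '[[-4,-6.4,-2,0],[-4,-6.4,-6,0],[-4,-6.4,-11,0],[-4,-6.4,-15,0],[-4,-6.4,-17,0],[-4,-6.4,-18.1,0],[-4,-6.4,-18.1,0],[-4,-6.4,-18.1,0]]'
python3 -m inch '[[0,0,0,0],[0,0,0,0],[0,0,0,0],[0,0,0,0],[0,0,0,0],[0,0,0,0],[0,0,0,0],[0,0,0,0]]' 2.5 20
python3 -m inch '[[0,0,3,0],[0,0,8,0],[2,4,12,0],[4,8,12,0],[6,12,12,0],[8,17,12,0],[10,22,12,0],[10.3,22.9,10,0]]'
```

```text
time: 15.6
ee_pos: [0.426, -0.2165, 0.0592]
tcp_rot: [179.9, -0.0, 61.7]
wrist_force: [0.2, -0.3, 0.1]
opening: 0.0856
grasp_force: 0.0
time: 16.6
ee_pos: [0.4257, -0.2164, 0.0586]
tcp_rot: [180.0, -0.0, 61.7]
wrist_force: [-0.5, 0.1, 5.4]
opening: 0.0425
grasp_force: 20.3
time: 17.6
ee_pos: [0.5297, 0.0156, 0.1583]
tcp_rot: [179.9, -0.1, 61.9]
wrist_force: [0.7, -1.0, -1.0]
opening: 0.0425
grasp_force: 20.9
```

```bash
python3 -m inch '[[0,-0.1,-2,0],[0,-0.1,-2.8,0],[0,-0.1,-3.2,0],[0,-0.1,-3.4,0],[-0.1,-0.3,-3.5,0],[-0.2,-0.5,-3.6,0],[-0.3,-0.7,-3.7,0],[-0.4,-0.85,-3.8,0]]'
python3 -m inch '[[-0.13,-0.25,-0.15,0],[-0.26,-0.5,-0.3,0],[-0.4,-0.75,-0.5,0],[-0.5,-1,-0.7,0],[-0.65,-1.2,-0.9,0],[-0.75,-1.4,-1.1,0],[-0.82,-1.5,-1.2,0],[-0.82,-1.5,-1.25,0]]'
python3 - <<'E'
from h import *
a=bot.camera('scene'); p=bot.camera('top')
i=cv2.resize(a['img'][150:230,230:330],(625,500),interpolation=cv2.INTER_CUBIC); cv2.imwrite('pics/p4.png',i[:,:,::-1])
E
```

```text
time: 18.6
ee_pos: [0.5249, 0.004, 0.1213]
tcp_rot: [179.9, -0.1, 61.7]
wrist_force: [-1.8, -0.5, 10.0]
opening: 0.0427
grasp_force: 21.2
time: 19.6
ee_pos: [0.5162, -0.0117, 0.1089]
tcp_rot: [179.9, 0.0, 61.7]
wrist_force: [-4.6, -4.3, 12.1]
opening: 0.0429
grasp_force: 19.3
```

View pics/p4.png

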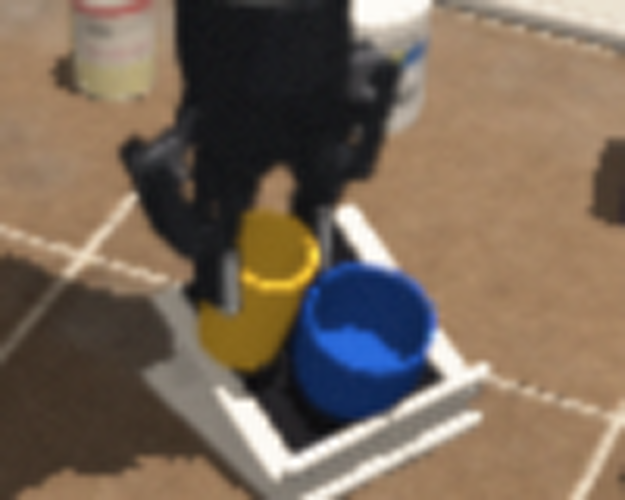

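Yellow is tilted parallel to blue and clear of it. I'll lift along the slope normal, shift over blue, then insert along the tilted axis.

```bash
python3 -m inch '[[-0.4,-0.75,1.8,0],[-0.8,-1.5,3.6,0],[-1.2,-2.24,5.44,0],[-0.7,-3.8,5.0,0],[-0.2,-5.4,4.4,0],[0.2,-7.3,3.7,0],[0.2,-7.3,3.7,0],[0.2,-7.3,3.7,0]]'
python3 - <<'E'
from h import *
print(bot.get_obs()['ee_pos'])
a=bot.camera('scene')
i=cv2.resize(a['img'][150:230,240:340],(625,500),interpolation=cv2.INTER_CUBIC); cv2.imwrite('pics/p5.png',i[:,:,::-1])
E
```

```text
time: 20.7
ee_pos: [0.518, -0.084, 0.1441]
tcp_rot: [-179.9, 0.0, 61.7]
wrist_force: [0.4, -0.4, -0.7]
opening: 0.0423
grasp_force: 20.7
[ 0.51799335 -0.08396062  0.14405045]
```

View pics/p5.png

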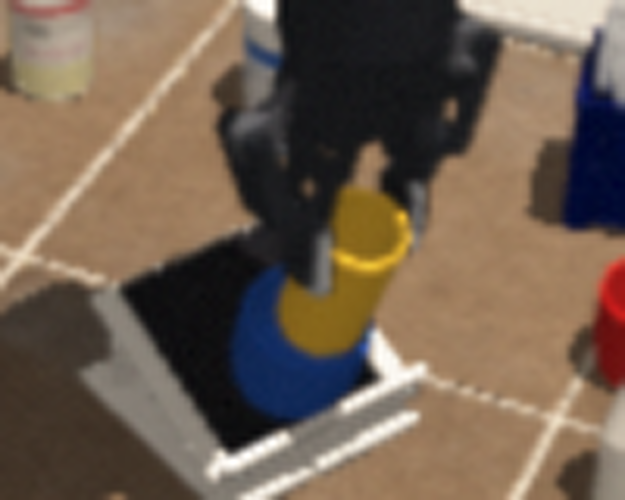

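Yellow hangs parallel to and above blue's mouth, with its base at (318,345) over the rim at about (310,310). I've now used all ten views, so the rest goes by numbers. Insert along the axis.

```bash
python3 -m inch '[[0.1,0.15,-0.5,0],[0.22,0.35,-1,0],[0.33,0.55,-1.5,0],[0.44,0.75,-2,0],[0.55,0.95,-2.5,0],[0.66,1.15,-3,0],[0.77,1.35,-3.5,0],[0.77,1.35,-3.5,0]]'
```

```text
time: 21.75
ee_pos: [0.5257, -0.0701, 0.1091]
tcp_rot: [-180.0, 0.0, 61.7]
wrist_force: [-0.5, 0.2, -0.3]
opening: 0.0426
grasp_force: 20.7
```

```bash
python3 -m inch '[[0.1,0.2,-0.4,0],[0.2,0.37,-0.8,0],[0.3,0.55,-1.2,0],[0.35,0.65,-1.5,0],[0.37,0.7,-1.65,0],[0.4,0.75,-1.75,0],[0.43,0.8,-1.85,0],[0.43,0.8,-1.9,0]]'
```

```text
time: 22.75
ee_pos: [0.53, -0.0638, 0.0938]
tcp_rot: [179.8, 0.1, 61.7]
wrist_force: [-13.7, -7.7, 26.8]
opening: 0.0425
grasp_force: 23.9
```

Floor contact came at the predicted height: 27 N along the slope normal. Release and go to orange.

```bash
python3 -m inch '[[0,0,0.25,0],[0,0,0.25,0],[0,0,0.25,0],[0,0,0.25,0],[0,0,0.8,0],[0,0,2.5,0],[0,0,5.5,0],[0,0,9,0]]' 8
python3 - <<'E'
from h import *
o=bot.get_obs(); p=bot.camera('scene')
c,s=np.cos(np.radians(25)),np.sin(np.radians(25)); ps=np.radians(61.75)
hsv=cv2.cvtColor(p['img'],cv2.COLOR_RGB2HSV); m=((hsv[...,0]>18)&(hsv[...,0]<32)&(hsv[...,1]>180)&(hsv[...,2]>70)).astype(np.uint8)[140:240,230:340]
n,l,st,ce=cv2.connectedComponentsWithStats(m); k=1+st[1:,4].argmax(); print(st[k][:4]+[230,140,0,0],ce[k]+[230,140])
S=np.array([.542,-.0395,.0391])
def pt(h,r,a): 
    L=np.array([r*np.cos(a),r*np.sin(a),h]); hor=L[0]*c-L[2]*s; z=L[0]*s+L[2]*c
    return S+[hor*np.cos(ps)-L[1]*np.sin(ps),hor*np.sin(ps)+L[1]*np.cos(ps),z]
for d in (0,.01,.02):
    q=proj(p,[pt(.078+d,.0215,a) for a in np.linspace(0,6.28,40)]); print(d,q.min(0).round(1),q.max(0).round(1))
b=proj(p,[pt(.048,.031,a) for a in np.linspace(0,6.28,40)]); print('blue rim',b.min(0).round(1),b.max(0).round(1))
mb=((abs(hsv[...,0].astype(int)-110)<12)&(hsv[...,1]>150)&(hsv[...,2]>50)).astype(np.uint8)[140:240,230:340]
n,l,st,ce=cv2.connectedComponentsWithStats(mb); k=1+st[1:,4].argmax(); print('blue',st[k][:4]+[230,140,0,0])
b=proj(p,[pt(h,r,a) for h,r in((.048,.031),(0,.027)) for a in np.linspace(0,6.28,40)]); print('blue model',b.min(0).round(1),b.max(0).round(1))
E
```

```text
time: 23.75
ee_pos: [0.5301, -0.0623, 0.1825]
tcp_rot: [180.0, -0.0, 61.7]
wrist_force: [0.3, -0.2, 0.8]
opening: 0.0804
grasp_force: 0.0
[282 191  17  18] [290.02293578 198.96330275]
0 [284.3 189.6] [298.9 203. ]
0.01 [285.3 187.9] [300.  201.4]
0.02 [286.3 186.1] [301.1 199.6]
blue rim [278.2 191.9] [298.8 210.9]
blue [277 194  22  23]
blue model [275.3 191.9] [298.8 216.9]
```

Yellow's rim and blue match the projected nested model. On to orange.

```bash
python3 -m inch '[[0,0,3,0],[-2,-5,4,0],[-4,-11,4,0],[-5.5,-17,4,0],[-7,-23,4,0],[-8.1,-28.5,4,0],[-8.1,-28.5,4,0],[-8.1,-28.5,4,0]]' 6
python3 - <<'E'
from h import *
o=bot.get_obs(); p=bot.camera('wrist'); print(o['ee_pos'])
hsv=cv2.cvtColor(p['img'],cv2.COLOR_RGB2HSV); m=((hsv[...,0]>3)&(hsv[...,0]<15)&(hsv[...,1]>190)&(hsv[...,2]>190)).astype(np.uint8)
n,l,st,ce=cv2.connectedComponentsWithStats(m)
for k in np.argsort(-st[1:,4])[:4]+1: 
    x,y,w,h,A=st[k]; print(st[k],pix2z(p,(x+w/2-.5,y+h/2-.5),.102,o).round(4))
for d in bot.landmark_of('small_beaker',p)[:2]: print(d['score'],d['point'],pix2z(p,d['point'],0,o).round(4))
E
```

```text
time: 24.8
ee_pos: [0.4492, -0.3472, 0.2212]
tcp_rot: [180.0, -0.0, 61.7]
wrist_force: [-0.2, -0.2, -0.6]
opening: 0.0599
grasp_force: 0.0
[ 0.44917992 -0.34718236  0.22123006]
[264 188  36  35 152] [ 0.4478 -0.3468  0.102 ]
[284 192  13  27  35] [ 0.4531 -0.3496  0.102 ]
[277 222   3   1   3] [ 0.4397 -0.3567  0.102 ]
[281 191   2   1   2] [ 0.4526 -0.3379  0.102 ]
0.74 [283.9, 177.0] [ 0.4495 -0.3478  0.    ]
```

```bash
python3 -m inch '[[-0.1,0,-3,0],[-0.1,0,-6,0],[-0.1,0,-9,0],[-0.1,0,-11.5,0],[-0.1,0,-13,0],[-0.1,0,-13.4,0],[-0.1,0,-13.4,0],[-0.1,0,-13.4,0]]'
python3 -m inch '[[0,0,0,0],[0,0,0,0],[0,0,0,0],[0,0,0,0],[0,0,0,0],[0,0,0,0],[0,0,0,0],[0,0,0,0]]' 1 20
python3 -m inch '[[0,0,5,0],[0,0,10,0],[1,2,15,0],[3,8,16,0],[5,14,16,0],[7,20,16,0],[9,26,16,0],[11,32,16,0]]'
python3 -m inch '[[0.8,3.4,0,0],[0.8,3.4,-3,0],[0.8,3.4,-6,0],[0.8,3.4,-7.5,0],[0.8,3.4,-8,0],[0.8,3.4,-8,0],[0.8,3.4,-8,0],[0.8,3.4,-8,0]]'
```

```text
time: 25.9
ee_pos: [0.4486, -0.3475, 0.0876]
tcp_rot: [179.9, 0.0, 61.7]
wrist_force: [-1.1, -0.0, 0.4]
opening: 0.06
grasp_force: 0.0
time: 26.9
ee_pos: [0.4484, -0.3474, 0.087]
tcp_rot: [180.0, 0.0, 61.7]
wrist_force: [0.7, 0.9, 6.4]
opening: 0.0255
grasp_force: 19.9
time: 27.9
ee_pos: [0.557, -0.0295, 0.2462]
tcp_rot: [-180.0, 0.0, 61.7]
wrist_force: [0.9, -0.1, -0.6]
opening: 0.0256
grasp_force: 20.0
time: 28.9
ee_pos: [0.5651, 0.0024, 0.1674]
tcp_rot: [179.9, -0.0, 61.7]
wrist_force: [0.8, -0.3, 0.1]
opening: 0.0253
grasp_force: 20.0
```

```bash
python3 -m inch '[[0.1,0.45,-0.4,0],[0.1,0.45,-0.8,0],[0.1,0.45,-1.1,0],[0.1,0.45,-1.3,0],[0,0.15,-1.4,0],[-0.15,-0.1,-1.45,0],[-0.3,-0.4,-1.5,0],[-0.5,-0.7,-1.6,0]]'
python3 -m inch '[[-0.15,-0.28,-0.12,0],[-0.3,-0.56,-0.25,0],[-0.45,-0.85,-0.4,0],[-0.6,-1.1,-0.55,0],[-0.75,-1.4,-0.7,0],[-0.9,-1.7,-0.85,0],[-1.05,-1.95,-1.0,0],[-1.2,-2.2,-1.15,0]]'
```

```text
time: 29.9
ee_pos: [0.5604, -0.0046, 0.1523]
tcp_rot: [179.8, -0.1, 61.7]
wrist_force: [-1.5, -0.5, 10.0]
opening: 0.0257
grasp_force: 22.1
time: 30.9
ee_pos: [0.5481, -0.0267, 0.14]
tcp_rot: [179.9, -0.0, 61.7]
wrist_force: [0.1, -0.8, 7.7]
opening: 0.0258
grasp_force: 22.7
```

```bash
cat > chk.py <<'E'
from h import *
ps=np.radians(61.75)
def cyl(P,h,H,r,tilt,n=40):
    "tilted cylinder outline pts, P on axis at height h above its base"
    t=np.radians(tilt); out=[]
    ex=np.array([np.cos(ps)*np.cos(t),np.sin(ps)*np.cos(t),np.sin(t)]); ey=np.array([-np.sin(ps),np.cos(ps),0]); ez=np.cross(ex,ey)
    for z in (0,H):
        for a in np.linspace(0,6.28,n): out.append(P+ez*(z-h)+r*(np.cos(a)*ex+np.sin(a)*ey))
    return np.array(out)
def omask(p,box):
    hsv=cv2.cvtColor(p['img'],cv2.COLOR_RGB2HSV); m=((hsv[...,0]>3)&(hsv[...,0]<15)&(hsv[...,1]>200)&(hsv[...,2]>80)).astype(np.uint8)
    x0,x1,y0,y1=box; k=np.zeros_like(m); k[y0:y1,x0:x1]=m[y0:y1,x0:x1]; 
    n,l,st,ce=cv2.connectedComponentsWithStats(k); return l==1+st[1:,4].argmax()
E
python3 - <<'E'
from chk import *
o=bot.get_obs(); p=bot.camera('scene'); save(p,'s9.png')
m=omask(p,(230,340,120,240)); ys,xs=np.nonzero(m); print(xs.min(),xs.max(),ys.min(),ys.max(),m.sum())
P=o['ee_pos']+[0,0,.006]
best=[]
for tl in range(0,40,4):
    q=cv2.convexHull(proj(p,cyl(P,.093,.102,.013,tl)).astype(np.float32)); k=np.zeros(m.shape,np.uint8); cv2.fillPoly(k,[q.round().astype(np.int32)],1)
    print(tl,q[:,0].min(0).round(1),q[:,0].max(0).round(1),'outside',int((m&(k==0)).sum()))
E
```

```text
270 286 173 196 145
0 [276.7 172.6] [286.1 205.7] outside 56
4 [275.4 172.5] [286.3 204.7] outside 44
8 [274.1 172.4] [286.4 203.6] outside 35
12 [272.8 172.3] [286.5 202.3] outside 25
16 [271.6 172.3] [286.6 201. ] outside 19
20 [270.4 172.3] [286.7 199.6] outside 3
24 [269.3 172.3] [286.7 198. ] outside 3
28 [268.2 172.3] [286.8 196.4] outside 10
32 [267.1 172.4] [286.9 194.8] outside 28
36 [266.1 172.4] [286.9 193. ] outside 58
```

Orange is tilted 20–25°, as wanted. Before inserting, I'll check where yellow's mouth lies in that same picture.

Run:
```python
from chk import *
p=bot.camera('scene'); hsv=cv2.cvtColor(p['img'],cv2.COLOR_RGB2HSV)
m=((hsv[...,0]>17)&(hsv[...,0]<34)&(hsv[...,1]>150)&(hsv[...,2]>50)).astype(np.uint8); k=np.zeros_like(m); k[150:240,240:340]=m[150:240,240:340]
n,l,st,ce=cv2.connectedComponentsWithStats(k); m=(l==1+st[1:,4].argmax()); print(st[1+st[1:,4].argmax()])
S=np.array([.542,-.0395,.0391]); t=np.radians(25)
ex=np.array([np.cos(ps)*np.cos(t),np.sin(ps)*np.cos(t),np.sin(t)]); ey=np.array([-np.sin(ps),np.cos(ps),0]); ez=np.cross(ex,ey)
sc=8; M=cv2.resize(m.astype(np.float32),None,fx=sc,fy=sc,interpolation=cv2.INTER_LINEAR)[140*sc:250*sc,240*sc:340*sc]
def fill(P,h,H,r,tl):
    q=cv2.convexHull(((proj(p,cyl(P,h,H,r,tl))-[240,140]+.5)*sc).astype(np.float32)); z=np.zeros(M.shape,np.uint8); cv2.fillPoly(z,[q.round().astype(np.int32)],1); return z
B=fill(S,0,.048,.031,25); rim=cv2.convexHull(((proj(p,cyl(S,0,.048,.031,25)[40:])-[240,140]+.5)*sc).astype(np.float32)); R=np.zeros_like(B); cv2.fillPoly(R,[rim.round().astype(np.int32)],1)
res=[]
for tl in (21,25,29):
  for dx in range(-8,9,2):
    for dy in range(-6,7,2):
      for dz in (3,8,13):
        P=S+ex*dx/1e3+ey*dy/1e3+ez*dz/1e3
        Y=fill(P,0,.075,.0215,tl); Y=Y&((B==0)|(R==1)); res.append((np.abs(M-Y).sum()/sc**2,tl,dx,dy,dz))
for r in sorted(res)[:8]: print(r)
```

```text
[282 190  18  19 248]
(np.float32(65.438965), 21, -2, -2, 3)
(np.float32(65.77966), 21, -4, -2, 3)
(np.float32(66.32092), 21, -6, 4, 13)
(np.float32(66.96106), 25, 2, -2, 3)
(np.float32(67.11951), 21, -4, 2, 8)
(np.float32(67.51831), 21, -4, 0, 8)
(np.float32(67.84436), 25, -2, 4, 13)
(np.float32(68.01099), 25, 0, -2, 3)
```

```bash
python3 -m inch '[[-0.5,-0.95,2.2,0],[-1,-1.9,4.5,0],[-1.5,-2.8,6.8,0],[-1.9,-3.54,8.6,0],[-2.7,-5,7.7,0],[-3.5,-6.6,6.7,0],[-4.2,-8.2,5.8,0],[-4.2,-8.2,5.8,0]]'
python3 - <<'E'
from chk import *
o=bot.get_obs(); p=bot.camera('scene'); print(o['ee_pos'])
m=omask(p,(240,360,120,240)); ys,xs=np.nonzero(m); print(xs.min(),xs.max(),ys.min(),ys.max(),m.sum())
P=o['ee_pos']+[0,0,.006]
for tl in range(16,34,3):
    q=cv2.convexHull(proj(p,cyl(P,.093,.102,.013,tl)).astype(np.float32)); k=np.zeros(m.shape,np.uint8); cv2.fillPoly(k,[q.round().astype(np.int32)],1)
    print(tl,q[:,0].min(0).round(1),q[:,0].max(0).round(1),'outside',int((m&(k==0)).sum()))
E
```

```text
time: 32.0
ee_pos: [0.5046, -0.1097, 0.1956]
tcp_rot: [-179.9, 0.0, 61.6]
wrist_force: [0.4, -0.0, -0.7]
opening: 0.0258
grasp_force: 21.9
[ 0.50459784 -0.10968965  0.19556241]
291 310 173 199 168
16 [291.8 172. ] [309.8 203.3] outside 18
19 [290.8 172. ] [309.9 202.1] outside 7
22 [289.9 172. ] [310.  200.9] outside 1
25 [288.9 172. ] [310.  199.6] outside 1
28 [288.  172.1] [310.  198.3] outside 9
31 [287.2 172.1] [310.1 197. ] outside 28
```

```bash
python3 -m inch '[[0.25,0.45,-0.8,0],[0.45,0.8,-1.6,0],[0.63,1.15,-2.4,0],[0.8,1.45,-3.2,0],[0.98,1.77,-4,0],[1.15,2.1,-4.7,0],[1.3,2.35,-5.3,0],[1.3,2.35,-5.3,0]]'
```

```text
time: 33.05
ee_pos: [0.5186, -0.0848, 0.1435]
tcp_rot: [-180.0, 0.0, 61.7]
wrist_force: [-0.3, -0.9, -0.3]
opening: 0.0262
grasp_force: 21.9
```

```bash
python3 -m inch '[[0.1,0.17,-0.4,0],[0.18,0.33,-0.8,0],[0.27,0.5,-1.2,0],[0.34,0.65,-1.6,0],[0.4,0.75,-1.9,0],[0.42,0.8,-2.1,0],[0.44,0.83,-2.3,0],[0.44,0.83,-2.35,0]]'
```

```text
time: 34.05
ee_pos: [0.5233, -0.0769, 0.1212]
tcp_rot: [179.9, -0.0, 61.7]
wrist_force: [-1.7, -0.9, 5.3]
opening: 0.0254
grasp_force: 22.5
```

```bash
python3 -m inch '[[0.02,0.04,-0.05,0],[0.02,0.05,-0.1,0],[0.04,0.07,-0.15,0],[0.04,0.07,-0.2,0],[0.04,0.07,-0.2,0],[0.04,0.07,-0.2,0],[0.04,0.07,-0.2,0],[0.04,0.07,-0.2,0]]'
```

```text
time: 35.05
ee_pos: [0.5237, -0.077, 0.1205]
tcp_rot: [179.8, 0.1, 61.7]
wrist_force: [-6.1, -4.2, 13.8]
opening: 0.0258
grasp_force: 23.1
```

Orange is on the floor, with a normal-direction force at the predicted height. Release, retreat straight up, and check numerically.

```bash
python3 -m inch '[[0,0,0.15,0],[0,0,0.15,0],[0,0,0.15,0],[0,0,0.15,0],[0,0,0.8,0],[0,0,2.5,0],[0,0,5.5,0],[0,0,9,0]]' 6
python3 -m inch '[[0,0,4,0],[-2,6,6,0],[-5,12,6,0],[-8,18,6,0],[-10,24,6,0],[-10,26,6,0],[-10,26,6,0],[-10,26,6,0]]'
python3 - <<'E'
from chk import *
S=np.array([.542,-.0395,.0391]); t=np.radians(25)
ex=np.array([np.cos(ps)*np.cos(t),np.sin(ps)*np.cos(t),np.sin(t)]); ey=np.array([-np.sin(ps),np.cos(ps),0]); ez=np.cross(ex,ey)
for c in ('scene','top'):
    p=bot.camera(c); save(p,c+'_end.png'); hsv=cv2.cvtColor(p['img'],cv2.COLOR_RGB2HSV)
    for n,lo,hi,P,H,r in (('S',3,15,.006,.102,.013),('M',17,34,.003,.075,.0215),('L',98,122,0,.048,.031)):
        m=((hsv[...,0]>lo)&(hsv[...,0]<hi)&(hsv[...,1]>180)&(hsv[...,2]>50)).astype(np.uint8); k=np.zeros_like(m); k[140:240,240:340]=m[140:240,240:340]
        N,l,st,ce=cv2.connectedComponentsWithStats(k); s=st[1+st[1:,4].argmax()]
        for d in (0,.01):
            q=proj(p,cyl(S+ez*(P+d),0,H,r,25)[40:]); print(c,n,'seen',[s[0],s[1],s[0]+s[2],s[1]+s[3]],'rim model +',d,q.min(0).round(1),q.max(0).round(1))
    for n in "flask_orange reagent_bottle pe_bottle flask_yellow vial_amber vial_clear petri timer".split():
        print(n,[pix2z(p,d['point'],0).round(3)[:2].tolist() for d in bot.landmark_of(n,p)[:1]],end=' ')
    print()
E
```

```text
time: 36.05
ee_pos: [0.5234, -0.076, 0.2105]
tcp_rot: [180.0, -0.0, 61.7]
wrist_force: [-0.4, 0.7, 0.2]
opening: 0.0602
grasp_force: 0.0
time: 37.05
ee_pos: [0.4236, 0.1837, 0.2694]
tcp_rot: [180.0, -0.0, 61.7]
wrist_force: [-0.7, -0.9, -0.4]
opening: 0.06
grasp_force: 0.0
scene S seen [np.int32(290), np.int32(193), np.int32(305), np.int32(205)] rim model + 0 [290.3 186.9] [299.3 195.2]
scene S seen [np.int32(290), np.int32(193), np.int32(305), np.int32(205)] rim model + 0.01 [291.3 185.1] [300.4 193.4]
scene M seen [np.int32(283), np.int32(193), np.int32(298), np.int32(210)] rim model + 0 [284.3 189.6] [298.9 203. ]
scene M seen [np.int32(283), np.int32(193), np.int32(298), np.int32(210)] rim model + 0.01 [285.3 187.9] [300.  201.4]
scene L seen [np.int32(277), np.int32(193), np.int32(296), np.int32(217)] rim model + 0 [278.2 191.9] [298.8 210.9]
scene L seen [np.int32(277), np.int32(193), np.int32(296), np.int32(217)] rim model + 0.01 [279.1 190.2] [299.9 209.3]
flask_orange [[0.423, 0.245]] reagent_bottle [[0.576, -0.215]] pe_bottle [[0.426, 0.368]] flask_yellow [[0.595, 0.329]] v
[... 289 characters left out ...]
im model + 0.01 [305.2 199.1] [314.5 209.5]
top M seen [np.int32(291), np.int32(194), np.int32(313), np.int32(212)] rim model + 0 [295.4 194.6] [310.5 211.1]
top M seen [np.int32(291), np.int32(194), np.int32(313), np.int32(212)] rim model + 0.01 [297.  194.9] [312.2 211.5]
top L seen [np.int32(283), np.int32(189), np.int32(306), np.int32(212)] rim model + 0 [287.5 190.2] [308.7 213.4]
top L seen [np.int32(283), np.int32(189), np.int32(306), np.int32(212)] rim model + 0.01 [289.  190.4] [310.3 213.8]
flask_orange [[0.431, 0.239]] reagent_bottle [[0.564, -0.212]] pe_bottle [] flask_yellow [[0.583, 0.322]] vial_amber [[0.51, -0.292]] vial_clear [[0.364, -0.287]] petri [[0.403, 0.031]] timer []
```

Orange leans downhill within its play in yellow. I'll fit its pose in both end pictures to confirm it is fully in.

Run:
```python
from chk import *
S=np.array([.542,-.0395,.0391]); t=np.radians(25)
ex=np.array([np.cos(ps)*np.cos(t),np.sin(ps)*np.cos(t),np.sin(t)]); ey=np.array([-np.sin(ps),np.cos(ps),0]); ez=np.cross(ex,ey)
ims=[]
for c in ('scene','top'):
    p=bot.camera(c); m=omask(p,(240,340,140,240)); ys,xs=np.nonzero(m); x0,y0=xs.min()-20,ys.min()-20
    ims.append((p,cv2.resize(m[y0:y0+60,x0:x0+60].astype(np.float32),None,fx=6,fy=6),x0,y0))
def fill(p,M,x0,y0,X):
    q=cv2.convexHull(((proj(p,X)-[x0,y0]+.5)*6).astype(np.float32)); z=np.zeros(M.shape,np.uint8); cv2.fillPoly(z,[q.round().astype(np.int32)],1); return z
for name,mt in (('medium at 25',25),('medium at 29',29)):
  res=[]
  for tl in range(25,46,3):
    for dx in range(-8,9,2):
      for dy in (-3,-1,1):
        for dz in (6,12,18,26):
          P=S+ex*dx/1e3+ey*dy/1e3+ez*dz/1e3; e=0
          for p,M,x0,y0 in ims:
            C=cyl(P,0,.102,.013,tl); Y=fill(p,M,x0,y0,C)
            Mc=cyl(S+ez*.003-ex*.002,0,.075,.0215,mt); B=fill(p,M,x0,y0,Mc); R=fill(p,M,x0,y0,Mc[40:])
            Y=Y&((B==0)|(R==1)); e+=np.abs(M-Y).sum()/36
          res.append((round(float(e),1),tl,dx,dy,dz))
  print(name,sorted(res)[:6])
```

```text
medium at 25 [(117.9, 34, -4, -3, 6), (120.5, 37, 0, -3, 6), (122.0, 31, -8, -3, 6), (124.4, 37, 2, -3, 6), (125.8, 34, -2, -3, 6), (126.3, 40, 6, -3, 6)]
medium at 29 [(101.9, 34, -4, -3, 6), (103.0, 31, -8, -3, 6), (105.7, 37, 0, -3, 6), (109.7, 37, 2, -3, 6), (111.1, 40, 6, -3, 6), (111.4, 34, -2, -3, 6)]
```

The fit puts orange at full depth, resting against yellow's lower wall within its natural play. The bystanders checked haven't moved, so I'm handing in.

```bash
python3 -c "from workcell import bot; print(bot.job_done())"
```

```text
the job is handed in; nothing more can be done
None
```

The job is handed in (verdict not shown): blue stands on the slope against the lip with yellow nested in it and orange in yellow, each released before the next; orange leans about 9° more than the slope's tilt, against yellow's lower wall, and every bystander read within about 2 cm of its start (timer and white bottle by one camera only).

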